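Push a row of length bars home and lock it

TASK

Three steel length bars lie end to end in the lane of the setting rail. With the fingertips, push the whole row along the rail from its rear end, as one train without letting gaps open, until the front bar is fully home against the blue end stop and all three bars touch. Then push the red-headed lock slide fully in behind the row; do not lift anything, and leave the other things on the table alone.

Things in the scene. Friction and masses are not known exactly. Their poses are not given: they have to be found in the camera images.
- rail: Dark rail fixed to the table; origin at table height on the lane's centre line. y = along the lane (-165 to +185 mm), to the robot's left; x = away from the robot. Bed 60 mm wide, 12 mm high. Two brass strips (tops at 20 mm) make a lane 20 mm wide, open at the -y end; the bars lie in it, tops 38 mm above the table, and are pushed to +y.
- lock_housing (a point): Top centre of the lock's housing, a fixed block on the rail's near side, 39 mm tall, x = -67 to -42 mm and y = -56 to -10 mm in the rail's frame. It and the drawn-back tongue (tip at x = -40 to -34 mm) leave room beside the lane for closed fingers that push the row home.
- rail_stop (a point): Centre of the end stop's face that meets the front bar, 25 mm above the table, at y = +160 mm in the rail's frame. The stop is a blue block 52 mm wide, 22 mm thick (towards +y), top 47 mm above the table.
- front_bar_center (a point): Centre (half-way up) of the front steel bar, 48 mm long (its y axis, along the lane), 18 mm wide, 26 mm tall, lying loose in the lane, nearest the end stop. When the row is home this point is at y = +136 mm in the rail's frame.
- middle_bar_center (a point): Centre (half-way up) of the middle steel bar, 62 mm long (its y axis, along the lane), 18 mm wide, 26 mm tall, lying loose in the lane, between the other two, touching them. When the row is home this point is at y = +81 mm in the rail's frame.
- rear_bar_center (a point): Centre (half-way up) of the rear steel bar, 75 mm long (its y axis, along the lane), 18 mm wide, 26 mm tall, lying loose in the lane, the one to push on. When the row is home this point is at y = +12.5 mm in the rail's frame.
- row_end (a point): Centre of the rear bar's free rear end face, 25 mm above the table; this is the face to push on, towards the rail's +y. When the row is home it is at y = -25 mm in the rail's frame. The three bars together weigh about 0.7 kg and slide with some friction (about 3 to 10 N).
- lock (a joint): Lock slide: 0 = drawn back (starts at 0 to 6 mm), 0.045 m = fully in. Moves along the rail's +x, away from the robot; takes about 2 N and stays where left. Its tongue (10 mm thick, rail y = -38 to -28 mm, 21 to 33 mm above the table) crosses the lane 3 mm behind the rear bar when the row is home, and runs into that bar when it is not.
- lock_push (a point): Centre of the outer face (looking to the rail's -x) of the lock's red push plate, 30 mm above the table. The plate is 40 mm wide along y, 32 mm tall (14 to 46 mm above the table), 10 mm thick; push it towards the rail's +x. It moves with the lock: at joint value 0 it is at x = -122 mm, y = -33 mm in the rail's frame, fully in at x = -77 mm.
- spare_bar: Bystander to leave alone: spare steel length bar 80 x 18 x 26 mm lying on the table in front of the rail, not part of the row. Origin at the centre of its underside.
- v_block: Bystander to leave alone: grey steel V-block 40 x 42 x 34 mm on the table. Origin at the centre of its underside.
- loupe: Bystander to leave alone: black loupe, 33 mm across, 32 mm tall, on the table. Origin at the centre of its underside.
- digital_caliper: Bystander to leave alone: caliper 70 x 226 x 18 mm lying beyond the rail. Origin at the centre of its underside.
- digital_micrometer: Bystander to leave alone: micrometer 70 x 205 x 29 mm lying at the left of the table. Origin at the centre of its underside.
Not all that is in view belongs to the job. Leave any pink look-alike of the part that bears rear_bar_center alone.

How it is judged (in metres and radians):
On the way, in this order (a step that is already met when the one before it is completed fails the run):
1. the row is home against the end stop while the lock is still drawn back (y of front_bar_center in the frame of rail above 0.133 m and x of front_bar_center in the frame of rail between -0.005 and 0.005 m and z of each of front_bar_center, middle_bar_center, rear_bar_center in the frame of rail below 0.029 m and angle between the y axis of each of front_bar_center, middle_bar_center, rear_bar_center and the y axis of rail, either way round below 0.12 rad and y of middle_bar_center in the frame of rail above 0.078 m and x of middle_bar_center in the frame of rail between -0.005 and 0.005 m and y of rear_bar_center in the frame of rail above 0.0095 m and x of rear_bar_center in the frame of rail between -0.005 and 0.005 m and value of joint lock below 0.015 m), for 0.2 s.
2. the lock slide is fully in behind the row (y of front_bar_center in the frame of rail above 0.133 m and x of front_bar_center in the frame of rail between -0.005 and 0.005 m and z of each of front_bar_center, middle_bar_center, rear_bar_center in the frame of rail below 0.029 m and angle between the y axis of each of front_bar_center, middle_bar_center, rear_bar_center and the y axis of rail, either way round below 0.12 rad and y of middle_bar_center in the frame of rail above 0.078 m and x of middle_bar_center in the frame of rail between -0.005 and 0.005 m and y of rear_bar_center in the frame of rail above 0.0095 m and x of rear_bar_center in the frame of rail between -0.005 and 0.005 m and value of joint lock above 0.041 m), for 0.2 s.
At the end, for the whole second after the job is handed in: All three bars lie flat in the lane, each within 3 mm (along the lane) of its place in a touching row seated against the end stop, within 5 mm of the lane's centre line and 0.12 rad of its direction, and the lock slide is in to within 4 mm of its limit (all of step 2).
It fails at once if a bar is lifted more than 8 mm or tipped (z of any of front_bar_center, middle_bar_center, rear_bar_center in the frame of rail above 0.033 m or angle between any of front_bar_center, middle_bar_center, rear_bar_center's own z axis and vertical above 0.3 rad).
It fails at once if a gap of more than 8 mm opens in the row (distance between front_bar_center and middle_bar_center above 0.063 m or distance between middle_bar_center and rear_bar_center above 0.0765 m).
It fails at once if a bystander is moved more than 15 mm (distance of any of spare_bar, v_block, loupe, digital_caliper, digital_micrometer from where it was at the start of the episode above 0.015 m).
It also fails if it takes over 48 s, if anything falls off the work surface, if the arm or the gripper's body presses on something with over 40 N, if the wrist force passes 120 N, or if a joint passes its speed limit or range.

ROBOT

A 6-joint arm with a two-finger parallel gripper is mounted at the origin on a cart in front of the work surface, level with it; the furniture and walls round the work are solid. World frame = base frame: x ahead of the robot, y to its left, z up, the work surface at z = 0. Lengths are in mm, angles in rad, forces in N, time in s.
With the tool pointing down it reaches from about 400 to 925 mm from the base axis. Payload 12.5 kg.
Tool frame: the origin (TCP) lies where the fingers leave the gripper's body, on its centre line; the fingertips stand 78 mm ahead of it and the grasp point (between the pads) lies 59 mm ahead of it; z points along the fingers, y is the direction in which the jaws open and shut (so a half turn about z gives the same grasp; the last joint's range is limited). The gripper opens to 95 mm and grips with 3 to 60 N. Pads are 20 mm wide; open, the fingers measure 119 mm over their backs; the gripper's body (75 mm by 180 mm) begins 59 mm behind the grasp point.
Start: joints at [-1.283, 0.491, 1.559, -0, 1.092, -0.106], TCP at [239.834, -577.163, 292.261] pointing down, gripper open.
Joint ranges: [-3.1, 3.1], [-0.84, 2.19], [0.05, 2.79], [-1.13, 4.28], [0.06, 2.93], [-2.69, 2.69]. Speed limits (rad/s): [2.22, 2.22, 2.79, 3.14, 3.14, 3.14].

INTERFACE

Orientations are given as [roll, pitch, yaw] about the fixed x, y, z axes, in that order (R = Rz(yaw) Ry(pitch) Rx(roll)).
In Python, from cell import env, viewer, ticket, search_frame gives the robot as it stands.
- The arm moves only by the shell command python3 -m inch 'ROWS'. ROWS is a JSON object of lists of equal length, an entry for each row: "hand": the opening, from 0 (shut) to 1 (fully open); "delta_pos": the shift along the tool's x, y, z in cm, a list of three; "turn": the turn about the tool's z in rad. A call has 1 to 20 rows; each row shifts and turns the commanded pose from where the row before left it, along the tool's axes as they then stand; what a row does not reach is not made up. A row lasts 1/10 s, in which the tool goes at most 50 mm and 8.59 degrees, less where a joint would pass 70% of its speed; a pose out of reach is approached as far as the arm can. A call is refused whole if a number of a shift passes 5 or a number of a turn 0.15, either way. A call with a gripper value outside its range is refused whole. The fingers move at their own pace and stop on an object; the grip force is fixed at half the most. Time passes only in rows, so rows that do not move let the fingers close. It gives the time, the measured TCP pose, the force and the opening at its end, in the units of the state.
- env.state(): the state, without advancing time (a new reading comes with each control period).
- viewer.read_camera(name): name is "scene" or "top"; returns (picture, depth): 420x560x3 uint8, blue, green, red; 420x560 float32, mm along the optical axis (not along the pixel's ray), 0 where there is no reading.
- viewer.get_calibration(name): a dict with "fx", "fy", "cx", "cy" (pixels), "T" (4x4, takes a point from camera to world coordinates). Camera axes: x right, y down, z forward; pixel columns grow to the right and rows downward; lengths in mm; the calibration is good to about 2 mm. A picture is of the moment at which its call begins. get_calibration takes no time and is no camera call.
- ticket.job_done(): hands the job in, once; it reports no verdict.
Trained networks look in the newest picture that a camera, given by its name, has taken for a name from the list of things; names that differ only in an ending like _2 or _b are one class to them, and where a whole thing is asked for, a point or a joint stands for the part that bears it (a point fixed in the world has none). Each returns a list of dicts, best first, with "p" (0 to 1); they miss things now and then, are a little off and sometimes report something else, mostly with a low value. They report only what shows in the picture. A call takes as long as a camera call. They do not tell look-alikes from the thing itself.
- search_frame(camera, label): "centre" ([column, row] in pixels, amid what is visible of it).
The state is a dict: "t": time; "joints": joint angles; "qvel": joint speeds; "tau": joint torques, N m; "eef_pos": TCP position; "tcp_rot": TCP orientation; "ft_force": force on the tool from outside, world axes, zero at the start; "moment": the same for the moment, N m; "opening": opening from 0.0 (shut) to 1.0 (fully open).
Only numpy, scipy, OpenCV 4.12 (cv2) and the standard library are available. Lean on these libraries where they do the work, as an engineer would, in place of code of your own. Each camera call takes 0.05 s, during which the arm holds its last target.

## Working session

There is one attempt and no reset: what is moved stays moved. The work goes in short steps, Python scripts to look and compute and a shell command to move; the robot and the scene stay as the last step left them, time stands still between calls to the robot, and variables do not carry over. Pictures are saved under pics/ and viewed, and the job is handed in when it is done.

```bash
ls; mkdir -p pics; python3 - <<'E'
from cell import env, viewer, ticket, search_frame
import cv2,numpy as np
s=env.state(); print({k:np.round(v,3).tolist() for k,v in s.items()})
for c in ("top","scene"):
    p,d=viewer.read_camera(c); cv2.imwrite(f"pics/{c}0.png",p); np.save(f"pics/{c}0.npy",d)
    k=viewer.get_calibration(c); print(c,{a:np.round(b,3).tolist() for a,b in k.items()})
    for l in ("rail","lock_push","rear_bar_center","front_bar_center","middle_bar_center","spare_bar","rail_stop","lock_housing"):
        print(l,[(np.round(r["centre"]).tolist(),round(r["p"],2)) for r in search_frame(c,l)][:4])
E
```

```text
pics
{'t': 0.0, 'joints': [-1.283, 0.492, 1.559, 0.0, 1.092, -0.106], 'qvel': [0.0, 0.0, 0.0, -0.001, -0.001, 0.001], 'tau': [-0.004, -61.266, -25.818, 0.069, 0.048, -0.0], 'eef_pos': [239.779, -577.016, 291.67], 'tcp_rot': [-3.14, -0.0, 0.394], 'ft_force': [-0.036, -0.041, -0.132], 'moment': [-0.008, 0.024, -0.044], 'opening': 1.002}
top {'fx': 396.885, 'fy': 396.885, 'cx': 278.275, 'cy': 211.723, 'T': [[-0.074, -0.974, 0.214, 344.625], [-0.997, 0.072, -0.018, 70.86], [0.002, -0.215, -0.977, 1069.745], [0.0, 0.0, 0.0, 1.0]]}
rail [([337.0, 205.0], 0.93)]
lock_push [([346.0, 239.0], 0.71)]
rear_bar_center [([346.0, 196.0], 0.81), ([306.0, 249.0], 0.65), ([376.0, 274.0], 0.64), ([226.0, 225.0], 0.52)]
front_bar_center [([300.0, 198.0], 0.67)]
middle_bar_center [([324.0, 197.0], 0.72)]
spare_bar [([346.0, 198.0], 0.75), ([234.0, 279.0], 0.56)]
rail_stop [([337.0, 205.0], 0.66)]
lock_housing [([332.0, 202.0], 0.59)]
scene {'fx': 493.555, 'fy': 493.555, 'cx': 279.316, 'cy': 204.867, 'T': [[-0.834, -0.309, 0.457, -82.845], [-0.552, 0.502, -0.666, 990.422], [-0.024, -0.807, -0.59, 889.52], [0.0, 0.0, 0.0, 1.0]]}
rail [([298.0, 193.0], 0.97)]
lock_push [([334.0, 190.0], 0.7), ([304.0, 178.0], 0.51)]
rear_bar_center [([370.0, 192.0], 0.81), ([319.0, 216.0], 0.57), ([248.0, 248.0], 0.47)]
front_bar_center [([278.0, 202.0], 0.59), ([213.0, 206.0], 0.4)]
middle_bar_center [([290.0, 190.0], 0.68)]
spare_bar [([299.0, 195.0], 0.68), ([304.0, 260.0], 0.64), ([367.0, 162.0], 0.51)]
rail_stop [([299.0, 194.0], 0.79)]
lock_housing [([303.0, 194.0], 0.69)]
```

View pics/top0.png

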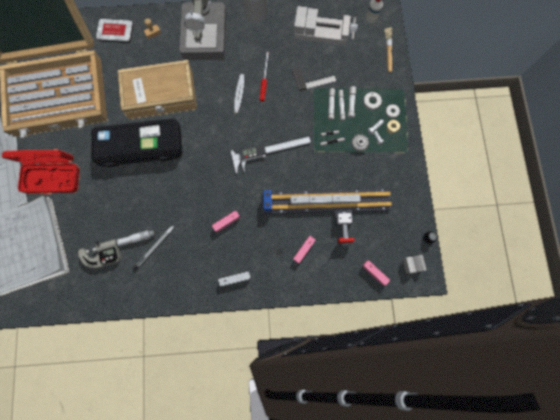

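View pics/scene0.png

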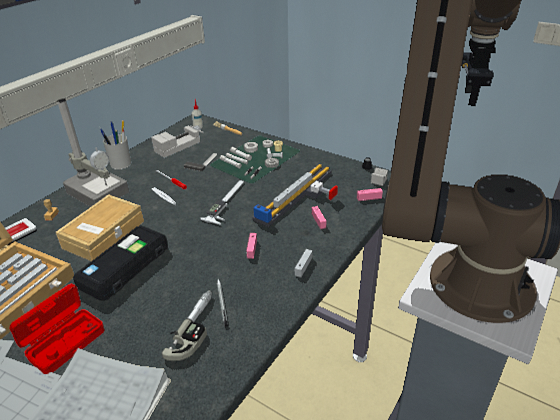

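```bash
python3 - <<'E'
import cv2
p=cv2.imread("pics/top0.png"); cv2.imwrite("pics/topz.png",cv2.resize(p[160:300,210:410],None,fx=4,fy=4,interpolation=cv2.INTER_CUBIC))
E
```

```text
(no output)
```

View pics/topz.png

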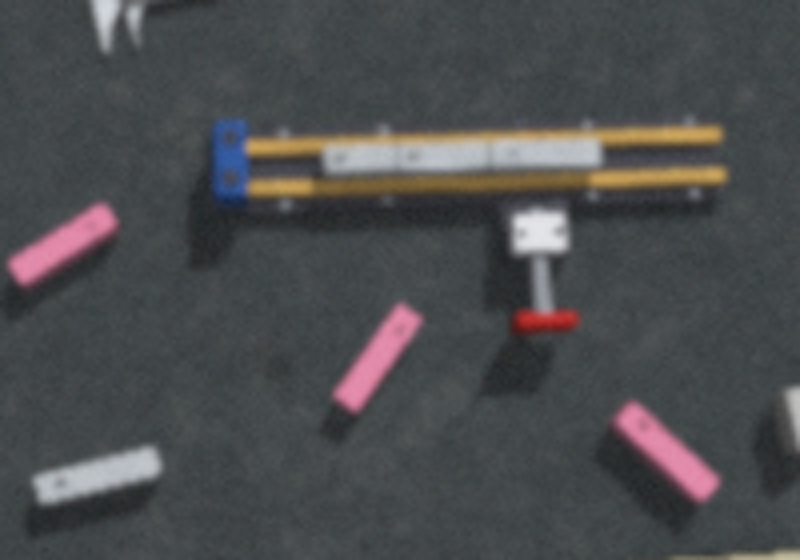

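The row is the three grey bars in the lane at about (291–360, 198) in the top picture, with the rear end on the right at (360, 198). The blue stop is at (267, 200), the white lock housing at (345, 218) and the red plate at (346, 240). The pink bars at (226, 222), (304, 250) and (376, 273) are look-alikes, and the grey bar at (234, 280) is the spare. The enlarged crop confirms this. Next I'll measure the rail.

```bash
cat > h.py <<'E'
import numpy as np,cv2
from cell import viewer
def ray(c,uv,z):
    k=viewer.get_calibration(c); T=np.array(k["T"]); uv=np.atleast_2d(uv).astype(float)
    d=np.c_[(uv[:,0]-k["cx"])/k["fx"],(uv[:,1]-k["cy"])/k["fy"],np.ones(len(uv))]@T[:3,:3].T
    return (T[:3,3]+d*((z-T[2,3])/d[:,2])[:,None])[:,:2]
def proj(c,P):
    k=viewer.get_calibration(c); T=np.array(k["T"]); P=np.atleast_2d(P)
    q=(P-T[:3,3])@T[:3,:3]
    return np.c_[q[:,0]/q[:,2]*k["fx"]+k["cx"],q[:,1]/q[:,2]*k["fy"]+k["cy"]]
def depthpts(c,uv,D):
    k=viewer.get_calibration(c); T=np.array(k["T"]); uv=np.atleast_2d(uv); z=D[uv[:,1],uv[:,0]]
    return (np.c_[(uv[:,0]-k["cx"])/k["fx"]*z,(uv[:,1]-k["cy"])/k["fy"]*z,z]@T[:3,:3].T+T[:3,3])
E
python3 - <<'E'
from h import *
for c,roi in (("top",(255,185,400,250)),("scene",(240,150,345,230))):
    p=cv2.imread(f"pics/{c}0.png"); D=np.load(f"pics/{c}0.npy")
    hsv=cv2.cvtColor(p,cv2.COLOR_BGR2HSV)
    R=np.zeros(p.shape[:2],bool);R[roi[1]:roi[3],roi[0]:roi[2]]=1
    H,S,V=[hsv[...,i].astype(int) for i in range(3)]
    for n,m,z in (("blue",(H>100)&(H<130)&(S>120),47),("brass",(H>12)&(H<28)&(S>120)&(V>90),20),("red",((H<6)|(H>174))&(S>150),46)):
        v,u=np.nonzero(m&R); uv=np.c_[u,v]; 
        if len(uv)<5: continue
        X=ray(c,uv,z); P=depthpts(c,uv,D)
        print(c,n,len(u),uv.min(0),uv.max(0),"ray mean",X.mean(0).round(1),"depth z pct",np.percentile(P[:,2],[5,50,95]).round(1))
        t=P[:,2]>np.percentile(P[:,2],90)-8
        (cx,cy),(w,h),a=cv2.minAreaRect(X.astype(np.float32)); print("  rect",round(cx,1),round(cy,1),round(w,1),round(h,1),round(a,2))
        (cx,cy),(w,h),a=cv2.minAreaRect(P[t,:2].astype(np.float32)); print("  depth top rect",round(cx,1),round(cy,1),round(w,1),round(h,1),round(a,2),t.sum())
E
```

```text
top blue 149 [263 190] [271 211] ray mean [602.   79.9] depth z pct [12.  46.3 50.1]
  rect 601.6 79.4 21.3 57.5 85.96
  depth top rect 487.9 79.4 21.1 286.3 89.2 119
top brass 494 [273 192] [390 208] ray mean [ 590.4 -103.4] depth z pct [14.2 19.7 23.1]
  rect 596.1 -95.3 318.8 38.6 87.48
  depth top rect 479.6 -92.2 319.1 278.0 88.55 467
top red 62 [338 238] [353 242] ray mean [ 481.2 -116.4] depth z pct [28.1 45.2 49.4]
  rect 480.9 -117.1 39.3 10.5 85.75
  depth top rect 482.1 -119.1 36.5 8.5 85.93 51
scene blue 228 [254 204] [271 222] ray mean [589.3  98.9] depth z pct [13.9 35.3 50.3]
  rect 590.3 95.9 48.6 87.0 35.87
  depth top rect 603.3 79.7 25.7 53.5 86.05 90
scene brass 324 [266 164] [328 216] ray mean [585.  -93.1] depth z pct [13.1 19.4 23.8]
  rect 593.0 -95.7 320.8 45.7 87.15
  depth top rect 328.4 402.0 180.5 1424.3 27.73 290
scene red 85 [329 185] [337 199] ray mean [ 471.2 -100.4] depth z pct [18.1 34.9 47.9]
  rect 471.9 -101.0 23.2 76.7 17.6
  depth top rect 479.9 -121.0 10.9 45.6 3.39 37
```

```bash
python3 - <<'E'
from h import *
from scipy.optimize import least_squares
c="top"
p=cv2.imread("pics/top0.png"); hsv=cv2.cvtColor(p,cv2.COLOR_BGR2HSV).astype(int);H,S,V=[hsv[...,i] for i in range(3)]
def sel(m,roi):
    v,u=np.nonzero(m); k=(u>=roi[0])&(u<=roi[2])&(v>=roi[1])&(v<=roi[3]); return np.c_[u,v][k]
b=sel((H>12)&(H<28)&(S>100)&(V>70),(270,185,395,212)); 
up=b[b[:,1]<199];lo=b[b[:,1]>199]
for n,q in(("far",up),("near",lo)):
    X=ray(c,q,20); A=np.polyfit(X[:,1],X[:,0],1); print(n,len(q),"slope",A[0], "yaw",-np.degrees(np.arctan(A[0])),"x at y=-90",np.polyval(A,-90),"y range",X[:,1].min(),X[:,1].max())
# white/grey bar tops
g=sel((S<60)&(V>130),(285,192,365,204)); X=ray(c,g,38); A=np.polyfit(X[:,1],X[:,0],1)
print("bars",len(g),-np.degrees(np.arctan(A[0])),np.polyval(A,-90),X[:,1].min(),X[:,1].max())
h=sel((S<60)&(V>150),(333,208,357,226)); X=ray(c,h,39);print("housing",X.mean(0),X.min(0),X.max(0))
E
```

```text
far 240 slope 0.04520879493300768 yaw -2.5885106103370545 x at y=-90 611.98021008358 y range -255.42609063194757 62.745334283427155
near 444 slope 0.045325243498881326 yaw -2.595168978003152 x at y=-90 581.9941036136992 y range -256.69983797765974 64.74861842717407
bars 487 -2.8992087014964785 597.1829589145457 -170.59053929833837 15.408974886577965
housing [ 541.83303366 -122.30793969] [ 519.0183505  -139.10205252] [ 557.03373052 -104.73867936]
```

Rail fit: origin at about (597, −91), yaw −2.6°. The row end is at rail y ≈ −79, so about 54 mm of travel is needed, and the lock is at about 2.5 mm. I'll turn the tool so its x axis runs along rail +y and its y axis along rail +x, then close the hand.

```bash
python3 -m inch '{"hand":[0,0,0,0,0,0,0,0,0],"delta_pos":[[0,0,0],[0,0,0],[0,0,0],[0,0,0],[0,0,0],[0,0,0],[0,0,0],[0,0,0],[0,0,0]],"turn":[-0.141,-0.141,-0.141,-0.141,-0.141,-0.141,-0.141,-0.144,0]}'
cat >> h.py <<'E'
O=np.array([597.,-91.]);YAW=-0.0454
def rail(xy):
    c,s=np.cos(YAW),np.sin(YAW); d=np.atleast_2d(xy)-O
    return np.c_[d[:,0]*c+d[:,1]*s,-d[:,0]*s+d[:,1]*c]
E
python3 - <<'E'
from h import *
from cell import env
s=env.state();print(s["eef_pos"],s["tcp_rot"],s["joints"],rail(s["eef_pos"][:2]))
E
```

```text
t: 1.8
eef_pos: [239.8, -577.2, 292.3]
tcp_rot: [3.142, 0.0, 1.527]
ft_force: [-0.8, -0.0, -0.2]
opening: 0.3
[ 239.82504322 -577.1750966   292.27186219] [3.14156625e+00 1.47398175e-04 1.52698034e+00] [-1.28261285e+00  4.90885717e-01  1.55889408e+00 -2.60044076e-05
  1.09166490e+00 -1.23878488e+00] [[-334.74215491 -501.8843134 ]]
```

```bash
python3 -m inch '{"hand":[0,0,0,0,0,0,0,0,0,0,0,0,0,0,0],"delta_pos":[[2.77,2.39,0],[2.77,2.39,0],[2.77,2.39,0],[2.77,2.39,0],[2.77,2.39,0],[2.77,2.39,0],[2.77,2.39,0],[2.77,2.39,0],[2.77,2.39,0],[2.77,2.39,0],[2.77,2.39,0],[2.77,2.39,0],[2.77,2.39,0],[2.66,2.4,0],[0,0,0]],"turn":[0,0,0,0,0,0,0,0,0,0,0,0,0,0,0]}'
python3 - <<'E'
from h import *
from cell import env
s=env.state();print(s["eef_pos"],s["tcp_rot"],rail(s["eef_pos"][:2]))
p,d=viewer.read_camera("scene"); cv2.imwrite("pics/s1.png",p)
E
```

```text
t: 3.3
eef_pos: [594.1, -203.4, 292.0]
tcp_rot: [3.141, -0.0, 1.523]
ft_force: [-0.8, -0.5, -0.9]
opening: 0.002
[ 594.08699107 -203.39734829  292.01045522] [ 3.14099855e+00 -3.25592585e-04  1.52342106e+00] [[   2.19107947 -112.4137389 ]]
```

View pics/s1.png

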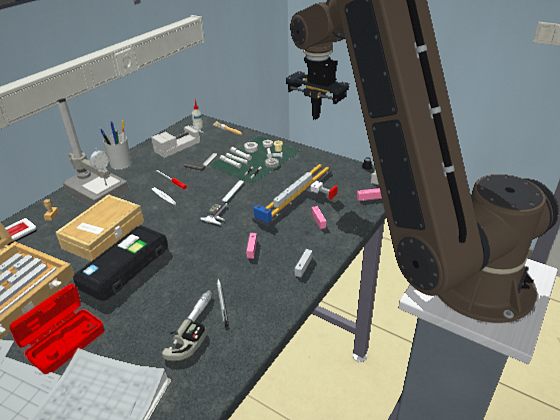

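The scene view shows the closed fingers above the rail's open end at about (318, 110), clear of everything. Lowering.

```bash
python3 -m inch '{"hand":[0,0,0,0,0,0,0,0,0],"delta_pos":[[0,-0.2,3],[0,0,3],[0,0,3],[0,0,3],[0,0,3],[0,0,2],[0,0,1],[0,0,0.9],[0,0,0]],"turn":[0,0,0,0,0,0,0,0,0]}'
python3 - <<'E'
from h import *
from cell import env
s=env.state();print(s["eef_pos"],s["tcp_rot"],rail(s["eef_pos"][:2]))
p,d=viewer.read_camera("top"); cv2.imwrite("pics/t2.png",cv2.resize(p[160:260,230:410],None,fx=4,fy=4,interpolation=cv2.INTER_CUBIC))
p,d=viewer.read_camera("scene"); cv2.imwrite("pics/s2.png",cv2.resize(p[130:250,230:410],None,fx=4,fy=4,interpolation=cv2.INTER_CUBIC))
E
```

```text
t: 4.25
eef_pos: [589.7, -206.5, 102.8]
tcp_rot: [-3.141, -0.0, 1.524]
ft_force: [-0.5, 0.0, 0.8]
opening: 0.006
[ 589.70054206 -206.49672885  102.84282673] [-3.14099753e+00 -1.26492126e-04  1.52351493e+00] [[  -2.05018619 -115.70900223]]
```

View pics/t2.png

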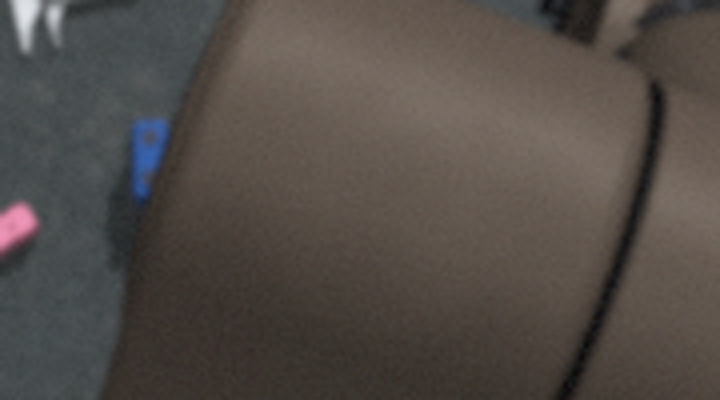

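View pics/s2.png

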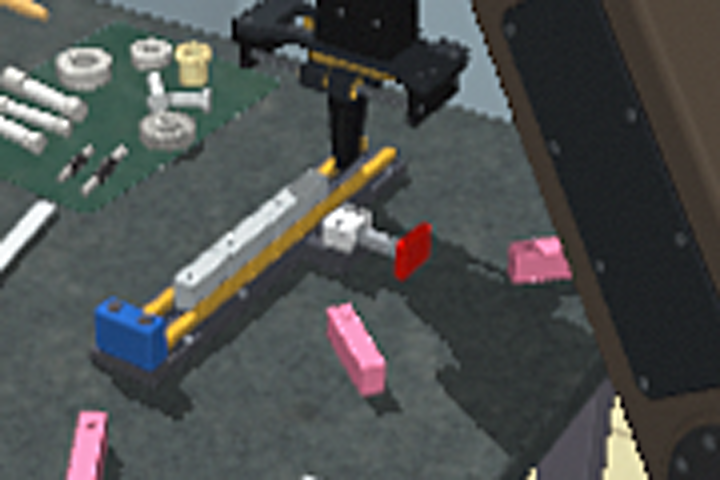

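The scene crop shows the fingers behind the row's rear end, in line with the lane. The arm hides the row from the top camera. I'll approach gently.

```bash
python3 -m inch '{"hand":[0,0,0,0,0,0,0,0,0,0,0,0],"delta_pos":[[0.5,0.2,0],[0.5,0,0],[0.5,0,0],[0.3,0,0],[0.2,0,0],[0.2,0,0],[0.2,0,0],[0.2,0,0],[0.2,0,0],[0.2,0,0],[0.2,0,0],[0,0,0]],"turn":[0,0,0,0,0,0,0,0,0,0,0,0]}'
python3 - <<'E'
from h import *
from cell import env
s=env.state();print(s["eef_pos"],s["tcp_rot"],s["ft_force"],rail(s["eef_pos"][:2]))
p,d=viewer.read_camera("scene"); cv2.imwrite("pics/s3.png",cv2.resize(p[150:230,240:360],None,fx=6,fy=6,interpolation=cv2.INTER_CUBIC))
E
```

```text
t: 5.55
eef_pos: [593.4, -174.1, 103.2]
tcp_rot: [-3.142, 0.0, 1.525]
ft_force: [0.2, -2.3, -0.8]
opening: 0.007
[ 593.44335831 -174.10802789  103.20043664] [-3.14155426e+00  1.02850134e-05  1.52487673e+00] [ 0.19699427 -2.27869561 -0.7504367 ] [[  0.21883153 -83.18380919]]
```

View pics/s3.png

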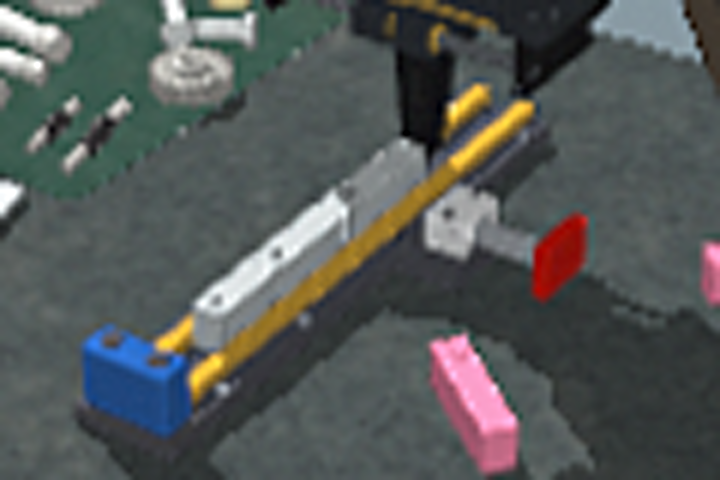

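Contact is made: about 2.3 N, and the row is moving without gaps. I'll keep pushing at a slow, steady pace.

```bash
python3 -m inch '{"hand":[0,0,0,0,0,0,0,0,0,0,0,0,0,0,0,0,0,0],"delta_pos":[[0.1,0,0],[0.2,0,0],[0.25,0,0],[0.25,0,0],[0.25,0,0],[0.25,0,0],[0.25,0,0],[0.25,0,0],[0.25,0,0],[0.25,0,0],[0.25,0,0],[0.25,0,0],[0.25,0,0],[0.25,0,0],[0.2,0,0],[0.2,0,0],[0.1,0,0],[0,0,0]],"turn":[0,0,0,0,0,0,0,0,0,0,0,0,0,0,0,0,0,0]}'
python3 - <<'E'
from h import *
from cell import env
s=env.state();print(s["eef_pos"],s["tcp_rot"],s["ft_force"],rail(s["eef_pos"][:2]))
p,d=viewer.read_camera("scene"); cv2.imwrite("pics/s4.png",cv2.resize(p[150:230,240:360],None,fx=6,fy=6,interpolation=cv2.INTER_CUBIC))
E
```

```text
t: 7.4
eef_pos: [595.2, -136.1, 103.2]
tcp_rot: [-3.141, -0.0, 1.525]
ft_force: [-0.2, 0.6, -1.2]
opening: 0.003
[ 595.17909615 -136.059786    103.20316657] [-3.14147942e+00 -1.60743854e-04  1.52489063e+00] [-0.19245681  0.64315713 -1.18511521] [[  0.22598401 -45.0959969 ]]
```

View pics/s4.png

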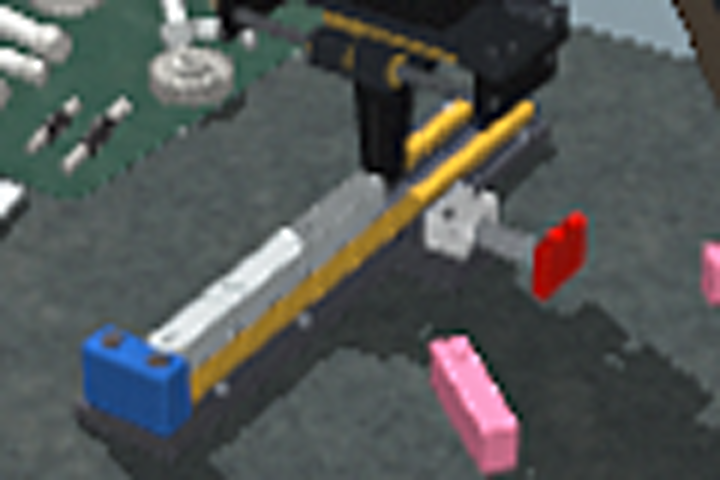

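The row is still together, with roughly 8–10 mm left to the stop.

```bash
python3 -m inch '{"hand":[0,0,0,0,0,0,0],"delta_pos":[[0.1,0,0],[0.15,0,0],[0.15,0,0],[0.15,0,0],[0.15,0,0],[0.1,0,0],[0,0,0]],"turn":[0,0,0,0,0,0,0]}'
python3 -m inch '{"hand":[0,0,0],"delta_pos":[[0.1,0,0],[0.1,0,0],[0,0,0]],"turn":[0,0,0]}'
```

```text
t: 8.15
eef_pos: [595.6, -128.5, 103.3]
tcp_rot: [3.141, 0.001, 1.525]
ft_force: [-0.9, -6.6, -1.5]
opening: 0.005
t: 8.45
eef_pos: [596.0, -128.1, 103.6]
tcp_rot: [3.14, 0.003, 1.525]
ft_force: [-2.0, -18.1, -1.5]
opening: 0.003
```

The force rose to 18 N with no further motion, so the row is against the stop. I'll hold briefly, check, then back off.

```bash
python3 -m inch '{"hand":[0,0,0],"delta_pos":[[0.05,0,0],[0,0,0],[0,0,0]],"turn":[0,0,0]}'
python3 - <<'E'
from h import *
from cell import env
s=env.state();print(s["ft_force"],rail(s["eef_pos"][:2]))
p,d=viewer.read_camera("scene"); cv2.imwrite("pics/s5.png",cv2.resize(p[150:230,240:360],None,fx=6,fy=6,interpolation=cv2.INTER_CUBIC))
E
python3 -m inch '{"hand":[0,0,0,0,0,0,0],"delta_pos":[[-0.1,0,0],[-0.2,0,0],[-0.4,0,0],[-0.8,0,0],[-1,0,0],[-1,0,0],[0,0,0]],"turn":[0,0,0,0,0,0,0]}'
```

```text
t: 8.75
eef_pos: [596.1, -128.1, 103.6]
tcp_rot: [3.139, 0.003, 1.525]
ft_force: [-1.4, -20.3, -1.2]
opening: 0.004
[ -1.3934625  -20.30130926  -1.1615843 ] [[  0.81799483 -37.06341624]]
t: 9.5
eef_pos: [594.0, -162.3, 103.2]
tcp_rot: [3.141, 0.0, 1.523]
ft_force: [-0.7, -0.0, 0.0]
opening: 0.005
```

View pics/s5.png

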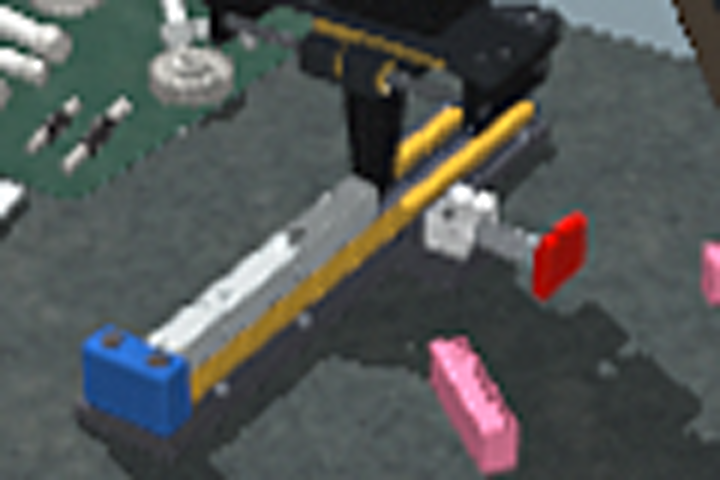

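The picture shows the front bar against the blue stop and the three bars touching, with the red plate unmoved. Now I'll raise the hand, move to the near side of the red plate, and check the row against its projected home position.

```bash
python3 -m inch '{"hand":[0,0,0,0,0,0,0,0,0,0,0,0],"delta_pos":[[0,0,-2],[0,0,-3],[0,0,-3],[0,-2,0],[0.7,-3,0],[0.8,-3,0],[0.8,-3,0],[0.8,-3,0],[0.7,-1.2,0],[0,0,0],[0,0,0],[0,0,0]],"turn":[0,0,0,0,0,0,0,0,0,0,0,0]}'
python3 - <<'E'
from h import *
from cell import env
s=env.state();print(s["ft_force"],rail(s["eef_pos"][:2]))
def W(x,y,z):
    c,sn=np.cos(YAW),np.sin(YAW); return [O[0]+x*c-y*sn,O[1]+x*sn+y*c,z]
for c in("scene","top"):
    p,d=viewer.read_camera(c); cv2.imwrite(f"pics/{c}6r.png",p)
    u0,v0=(240,150) if c=="scene" else (250,170)
    q=cv2.resize(p[v0:v0+80,u0:u0+120],None,fx=6,fy=6,interpolation=cv2.INTER_CUBIC)
    for y in(160,112,50,-25):
        a=proj(c,[W(-9,y,38),W(9,y,38)]); a=((a-[u0,v0]+.5)*6).round().astype(int)
        cv2.line(q,tuple(map(int,a[0])),tuple(map(int,a[1])),(0,255,0),1)
    cv2.imwrite(f"pics/{c}6.png",q)
E
```

```text
t: 10.7
eef_pos: [444.9, -116.3, 183.3]
tcp_rot: [3.141, 0.0, 1.525]
ft_force: [0.1, 0.5, -0.8]
opening: 0.003
[ 0.05770184  0.49051617 -0.82977573] [[-150.79254742  -32.17118196]]
```

View pics/scene6.png

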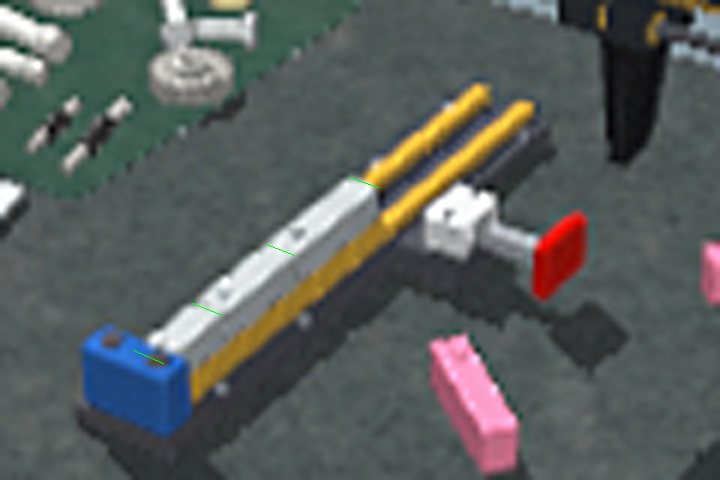

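View pics/top6.png

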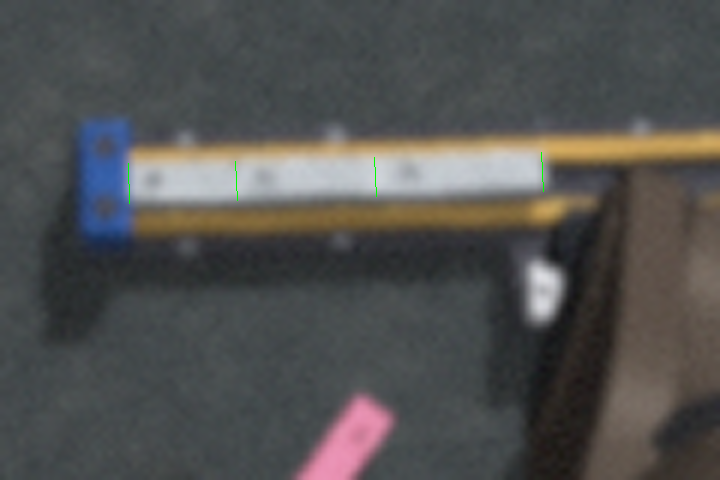

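The projected home marks fit in both views: the bar ends and joints lie on the lines, and the rear end is at top crop (543, 172). The row is home. The fingers hang clear in front of the red plate, so I'll lower and then push to rail +x.

```bash
python3 -m inch '{"hand":[0,0,0,0,0],"delta_pos":[[0,0,2.5],[0,0,2.5],[0,0,2],[0,0,1],[0,0,0]],"turn":[0,0,0,0,0]}'
python3 -m inch '{"hand":[0,0,0,0,0,0,0,0,0,0,0],"delta_pos":[[0,0.5,0],[0,0.5,0],[0,0.5,0],[0,0.5,0],[0,0.5,0],[0,0.5,0],[0,0.5,0],[0,0.5,0],[0,0.5,0],[0,0.3,0],[0,0,0]],"turn":[0,0,0,0,0,0,0,0,0,0,0]}'
python3 - <<'E'
from h import *
from cell import env
s=env.state();print(s["ft_force"],rail(s["eef_pos"][:2]))
p,d=viewer.read_camera("scene"); cv2.imwrite("pics/s7.png",cv2.resize(p[150:230,240:360],None,fx=6,fy=6,interpolation=cv2.INTER_CUBIC))
E
```

```text
t: 11.3
eef_pos: [443.9, -115.9, 102.2]
tcp_rot: [-3.14, -0.001, 1.525]
ft_force: [0.5, -0.8, 0.2]
opening: 0.007
t: 12.4
eef_pos: [492.4, -118.1, 103.2]
tcp_rot: [3.141, 0.0, 1.525]
ft_force: [-0.6, -0.5, -0.1]
opening: 0.003
[-0.60089879 -0.54266404 -0.08723555] [[-103.26253877  -31.8460746 ]]
```

View pics/s7.png

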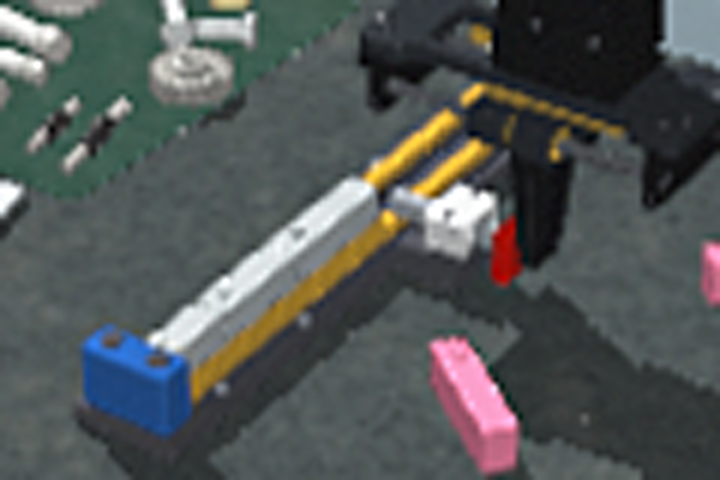

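The tongue is crossing the lane behind the row at crop (405, 197), and about 15 mm of travel remains.

```bash
python3 -m inch '{"hand":[0,0,0,0,0,0,0],"delta_pos":[[0,0.3,0],[0,0.3,0],[0,0.3,0],[0,0.2,0],[0,0.1,0],[0,0.1,0],[0,0,0]],"turn":[0,0,0,0,0,0,0]}'
python3 -m inch '{"hand":[0,0,0],"delta_pos":[[0,0.15,0],[0,0.1,0],[0,0,0]],"turn":[0,0,0]}'
```

```text
t: 13.15
eef_pos: [505.0, -118.7, 103.2]
tcp_rot: [3.141, 0.0, 1.525]
ft_force: [-1.7, 0.5, -0.0]
opening: 0.003
t: 13.45
eef_pos: [507.6, -118.8, 103.2]
tcp_rot: [3.141, 0.0, 1.525]
ft_force: [-1.0, -0.6, -0.2]
opening: 0.005
```

```bash
python3 -m inch '{"hand":[0,0,0],"delta_pos":[[0,0.15,0],[0,0.15,0],[0,0,0]],"turn":[0,0,0]}'
python3 -m inch '{"hand":[0,0,0],"delta_pos":[[0,0.15,0],[0,0.1,0],[0,0,0]],"turn":[0,0,0]}'
```

```text
t: 13.75
eef_pos: [510.4, -118.9, 103.2]
tcp_rot: [-3.141, 0.0, 1.525]
ft_force: [-2.6, 0.6, 0.1]
opening: 0.007
t: 14.05
eef_pos: [511.0, -118.9, 103.1]
tcp_rot: [-3.137, -0.001, 1.525]
ft_force: [-12.3, -3.0, 7.9]
opening: 0.006
```

The force jumped to 12 N at tool x ≈ −85, so the limit is reached. One more small press to seat it, then back off and check.

```bash
python3 -m inch '{"hand":[0,0,0],"delta_pos":[[0,0.1,0],[0,0,0],[0,0,0]],"turn":[0,0,0]}'
python3 -m inch '{"hand":[0,0,0,0,0,0,0,0,0,0,0,0,0,0,0],"delta_pos":[[0,-0.2,0],[0,-0.5,0],[0,-1,0],[0,-1,0],[0,0,0],[0,0,-3],[0,0,-4],[0,0,-4],[-3,0,0],[-4,0,0],[-4,0,0],[-4,0,0],[-4,0,0],[-3,0,0],[0,0,0]],"turn":[0,0,0,0,0,0,0,0,0,0,0,0,0,0,0]}'
python3 - <<'E'
from h import *
from cell import env
def W(x,y,z):
    c,sn=np.cos(YAW),np.sin(YAW); return [O[0]+x*c-y*sn,O[1]+x*sn+y*c,z]
for c in("scene","top"):
    p,d=viewer.read_camera(c); cv2.imwrite(f"pics/{c}8r.png",p)
    u0,v0=(240,150) if c=="scene" else (260,170)
    q=cv2.resize(p[v0:v0+80,u0:u0+120],None,fx=6,fy=6,interpolation=cv2.INTER_CUBIC)
    L=[(W(-9,y,38),W(9,y,38)) for y in(160,112,50,-25)]+[(W(-77,-53,46),W(-77,-13,46))]
    for l in L:
        a=((proj(c,l)-[u0,v0]+.5)*6).round().astype(int)
        cv2.line(q,tuple(map(int,a[0])),tuple(map(int,a[1])),(0,255,0),1)
    cv2.imwrite(f"pics/{c}8.png",q)
    hsv=cv2.cvtColor(p,cv2.COLOR_BGR2HSV).astype(int)
    m=((hsv[...,0]<6)|(hsv[...,0]>174))&(hsv[...,1]>150); m[:180]=0;m[260:]=0;m[:,:310]=0;m[:,370:]=0
    v,u=np.nonzero(m)
    if len(u) and c=="top":
        r=rail(ray(c,np.c_[u,v],46)); print(c,"plate top centre",r.mean(0),len(u))
E
```

```text
t: 14.35
eef_pos: [511.2, -118.9, 103.1]
tcp_rot: [-3.135, -0.001, 1.525]
ft_force: [-18.2, -4.8, 10.0]
opening: 0.0
t: 15.85
eef_pos: [476.5, -340.9, 213.1]
tcp_rot: [3.141, 0.001, 1.522]
ft_force: [0.2, -0.2, 0.4]
opening: 0.005
top plate top centre [-75.42174979 -30.85764097] 52
```

View pics/scene8.png

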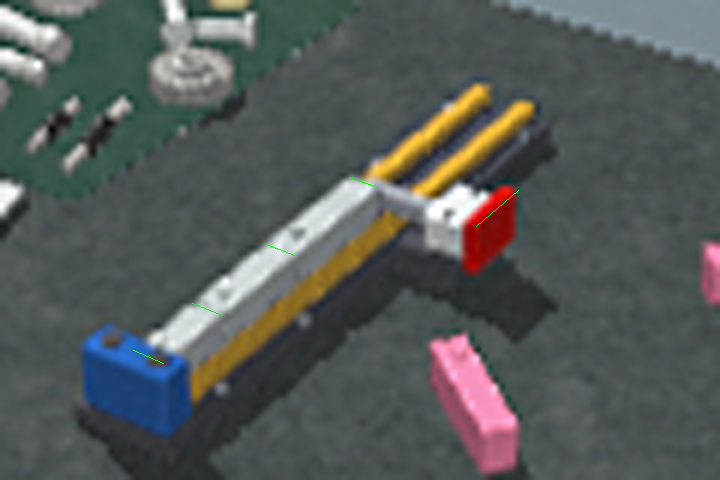

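View pics/top8.png

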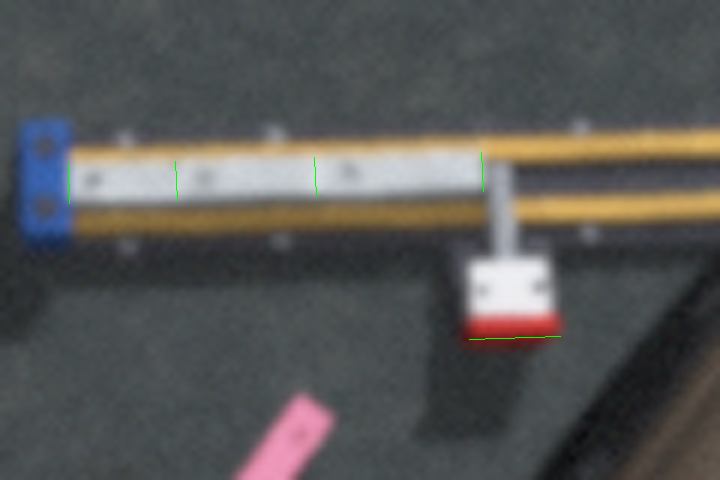

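Both views show the row on its home marks, the tongue across the lane behind it, and the red plate flat against the housing. Handing in.

```bash
python3 -c "
from cell import ticket; print(ticket.job_done())"
```

```text
the job is handed in; nothing more can be done
None
```

I pushed the three-bar row along the rail with closed fingertips until it seated against the blue stop. The force rose to about 20 N with no further motion. I then pushed the red lock slide in to its limit, where the force rose to about 18 N. The job was handed in at about 16 s of the 48 s allowed.

- **Row:** in the last pictures from both cameras, the bar ends and joints lie on their projected home positions, with no gaps visible.
- **Lock:** the tongue crosses the lane behind the rear bar, and the red plate sits against the housing. The plate's top centre measured x ≈ −75 mm in the rail frame; fully in, it should be −72 mm. That 3 mm difference is within the pixel and calibration error, and near the 4 mm tolerance. The hard force stop and the plate's contact with the housing both point to fully in.
- **Bystanders:** the arm never came near the bystanders or the pink look-alike bars, but I did not measure their final positions.
- **Odd reading:** while pressing the lock at its limit there was an upward force of about 10 N as well as the push force. It disappeared when I backed off.

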